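# Weigh a lemon in a dish on a kitchen scale, taring with the membrane key

### The job

Weigh the lemon without the weight of its dish: set the empty white dish down gently in the middle of the steel plate of the scale and let go of it, then zero the scale by pressing the flat key with the orange ring firmly with the fingertips, until you feel about 8 N (never as much as 25 N), and holding it for a second. Then lower the lemon from the board into the dish, without dropping it and without pressing that key again, and leave it there. Do not press the other key, shove the scale, or disturb the amber jar and the teal beaker.

Things in the scene. Friction and masses are not known exactly. Their poses are not given: they have to be found in the camera images.
- scale: Flat white kitchen scale, 230 mm deep (x) x 170 mm wide (y), loose on rubber feet, 1.1 kg. Origin: centre of its underside, z up. The -x end is the front, towards the robot: a grey console, 22 mm above the underside, with a dark display in the middle and a flat square key at either side; behind it lies the steel weighing plate.
- platform (a point): Centre of the top of the steel weighing plate, 40 mm behind the scale's origin and 28 mm above its underside. Plate 146 mm (x) x 162 mm (y). Axes as the scale's.
- tare_key: Tare key: flat white membrane pad 40 x 40 mm with an orange ring, on the console at the scale's right (its -y). Origin: centre of the pad's underside, z up; the face to press is 3 mm above it (24 mm above the scale's underside). Gives 1.5 mm (1 N at first, 4.6 N fully down), then is rigid. It takes when fingertips press with more than 5 N for 0.3 s; more than 25 N damages it.
- unit_key: The other key, equal in size, with two dark bars, at the scale's left-hand side (its +y). Not to be pressed. Origin: centre of the pad's underside.
- dish: White round straight-sided stoneware dish, fluted outside, outer diameter 120 mm, height 46 mm; wall 8 mm thick and upright (inner diameter 104 mm), floor 7 mm thick; 0.3 to 0.55 kg. Stands upright and empty on the black glass hob, whose top is at z = 4.5 mm. Origin: centre of its underside, z up. Lift it by pinching the wall at the rim from above, one finger inside, one outside.
- lemon: Yellow lemon, rigid, about 72 mm long (its x) x 57 mm wide (its y) x 58 mm high (its z at the start), about 0.13 kg, lying on the wooden board. Origin: at the start the centre of its underside; it turns with the lemon.
- lemon_center (a point): Middle of the lemon, 29 mm above its origin along its z. Axes as the lemon's.
- board: Wooden paddle board 110 x 250 x 18 mm lying flat; its blade reaches from 50 mm on the -y side to 125 mm on the +y side of the origin, the rest on the -y side is its handle. Origin: centre of the underside. The lemon lies on its blade, its top 18 mm above its underside.
- honey_jar: Amber jar with cork lid, 55 mm diameter, 81 mm high, a bystander. Origin: centre of its underside.
- teal_beaker: Teal plastic beaker, 67 mm diameter, 98 mm high, a bystander. Origin: centre of its underside.

How it is judged:
On the way, in this order (a step that is already met when the one before it is completed fails the run):
1. the empty dish stands in the middle of the steel plate and has been let go (horizontal distance between dish and platform below 0.02 m and z of dish in the frame of platform between -0.004 and 0.004 m and angle between dish's own z axis and vertical below 0.06 rad and contact force between each of the arm, the fingers and dish below 0.2 N and linear speed of dish below 0.02 m/s and distance between lemon_center and dish above 0.1 m), for 0.2 s.
2. the fingertips press the key with the orange ring with more than 5 N for 0.3 s, while the empty dish stands free on the plate (contact force between the fingers and tare_key above 5 N and horizontal distance between dish and platform below 0.02 m and z of dish in the frame of platform between -0.004 and 0.004 m and angle between dish's own z axis and vertical below 0.06 rad and contact force between each of the arm, the fingers and dish below 0.2 N and distance between lemon_center and dish above 0.1 m), for 0.3 s.
At the end, for the whole second after the job is handed in: The dish stands upright on the steel plate (its centre within 20 mm of the plate's centre, resting on the plate), the lemon lies at rest inside the dish, and nothing of the robot touches the scale, the dish or the lemon (horizontal distance between dish and platform below 0.02 m and z of dish in the frame of platform between -0.004 and 0.004 m and angle between dish's own z axis and vertical below 0.06 rad and contact force between each of the arm, the fingers and dish below 0.2 N and horizontal distance between lemon_center and dish below 0.04 m and z of lemon_center in the frame of dish between 0.02 and 0.055 m and contact force between lemon and dish above 0.3 N and linear speed of lemon below 0.03 m/s and linear speed of dish below 0.02 m/s and contact force between the fingers and lemon below 0.1 N and contact force between each of the arm, the fingers and scale below 0.2 N).
It fails at once if the key with the orange ring is pressed with more than 25 N (contact force between anything else and tare_key above 25 N).
It fails at once if the other key is pressed (more than 2 N), or the key with the orange ring is pressed (more than 2 N) while the lemon is in the dish (contact force between anything else and unit_key above 2 N or (contact force between anything else and tare_key above 2 N and distance between lemon_center and dish below 0.07 m)).
It fails at once if the scale is shoved more than 30 mm (distance of scale from where it was at the start of the episode above 0.03 m).
It fails at once if the dish is tipped by more than 30 degrees, or the dish or the lemon is dropped (falls free faster than 0.7 m/s, that is from more than about 25 mm) (angle between dish's own z axis and vertical above 0.52 rad or (linear speed of dish above 0.7 m/s and contact force between the fingers and dish below 0.1 N) or (linear speed of lemon above 0.7 m/s and contact force between the fingers and lemon below 0.1 N)).
It fails at once if the honey jar or the beaker is moved more than 30 mm (distance of any of honey_jar, teal_beaker from where it was at the start of the episode above 0.03 m).
It also fails if it takes over 61 s, if anything falls off the work surface, if the arm or the gripper's body presses on something with over 40 N, if the wrist force passes 120 N, or if a joint passes its speed limit or range.

### The arm

A 6-joint arm with a two-finger parallel gripper is mounted at the origin on a cart in front of the work surface, level with it; the furniture and walls round the work are solid. World frame = base frame: x ahead of the robot, y to its left, z up, the work surface at z = 0. Lengths are in m, angles in rad, forces in N, time in s.
With the tool pointing down it reaches from about 0.3 to 0.75 m from the base axis. Payload 8.5 kg.
Tool frame: the origin (TCP) lies at the very end of the fingers, on their centre line; the grasp point (between the pads) lies 19 mm behind it; z points along the fingers, x is the direction in which the jaws open and shut, and the axes are right-handed (so a half turn about z gives the same grasp; the last joint's range is limited). The gripper opens to 85 mm and grips with 20 to 120 N. Pads are 22 mm wide; open, the fingers measure 114 mm over their backs; the gripper's body (76 mm by 85 mm) begins 54 mm behind the grasp point. The pads swing forward as they close: fully open they stand 13 mm farther back than shut.
Start: joints at [-1.537, 0.381, 1.297, -0, 1.464, -0.215], TCP at [0.135, -0.533, 0.231] pointing down, gripper open.
Joint ranges: [-3.11, 3.11], [-0.89, 2.33], [0.22, 2.48], [-1.42, 4.56], [0.17, 2.85], [-2.88, 2.88]. Speed limits (rad/s): [2.39, 2.39, 3.14, 3.14, 3.14, 3.14].

### API

Orientations are given as a unit quaternion [w, x, y, z].
In Python, from plant import robot gives the robot as it stands.
- The arm moves only by the shell command python3 -m handwheel 'ROWS' [FORCE]. ROWS is JSON, one flat list of numbers, 7 for each row, row after row: the opening, from 0 (shut) to 1 (fully open), then the shift along the world's x, y, z in units of 30 mm (1.0 is 30 mm), then the turn, a rotation vector about the world's x, y, z in units of 5 degrees (1.0 is 5 degrees). A call has 1 to 12 rows; each row shifts and turns the commanded pose from where the row before left it; what a row does not reach is not made up. A row lasts 1/12 s, in which the tool goes at most 41.7 mm and 7.16 degrees, less where a joint would pass 70% of its speed; a pose out of reach is approached as far as the arm can. A call with a number of a shift or a turn outside -1 to 1 is refused whole. A call with a gripper value outside its range is refused whole. The fingers move at their own pace and stop on an object; FORCE is the grip in N (left out, the last holds). Time passes only in rows, so rows that do not move let the fingers close. It gives the time, the measured TCP pose, the force and the opening at its end, in the units of the state.
- robot.get_state(): the state, without advancing time (a new reading comes with each control period).
- robot.grab_frame(name): name is "side" or "top"; returns a dict with "image" (480x640x3 uint8, blue, green, red), "fx", "fy", "cx", "cy" (pixels), "world_from_camera" (4x4, takes a point from camera to world coordinates). Camera axes: x right, y up, looking along -z (the intrinsics and any distortion apply to the point x, -y, -z); pixel columns grow to the right and rows downward; lengths in m; the calibration is good to about 2 mm. A picture is of the moment at which its call begins. There is no depth.
- robot.hand_in(): hands the job in, once; it reports no verdict.
Trained networks look in a picture, given as the dict that the camera call returned (one of the last four; its "shot" number tells which), for a name from the list of things; names that differ only in an ending like _2 or _b are one class to them, and where a whole thing is asked for, a point or a joint stands for the part that bears it (a point fixed in the world has none). Each returns a list of dicts, best first, with "p" (0 to 1); they miss things now and then, are a little off and sometimes report something else, mostly with a low value. They report only what shows in the picture. A call takes as long as a camera call.
- robot.search_frame(picture, query): "pixel" ([column, row] in pixels, amid what is visible of it).
The state is a dict: "time": time; "qpos": joint angles; "qd": joint speeds; "joint_torque": joint torques, N m; "eef_pos": TCP position; "ee_rot": TCP orientation; "force": force on the tool from outside, world axes, zero at the start; "moment": the same for the moment, N m; "grip_width": finger opening in m.
Only numpy, scipy, OpenCV 4.12 (cv2) and the standard library are available. Lean on these libraries where they do the work, as an engineer would, in place of code of your own. Each camera call takes 0.05 s, during which the arm holds its last target.

## Working session

There is one attempt and no reset: what is moved stays moved. The work goes in short steps, Python scripts to look and compute and a shell command to move; the robot and the scene stay as the last step left them, time stands still between calls to the robot, and variables do not carry over. Pictures are saved under pics/ and viewed, and the job is handed in when it is done.

```bash
ls; mkdir -p pics
cat > h.py <<'E'
from plant import robot
import cv2, numpy as np
names=["scale","tare_key","unit_key","dish","lemon","board","honey_jar","teal_beaker"]
def px2w(f,px,z):
    T=np.array(f["world_from_camera"]); d=np.array([(px[0]-f["cx"])/f["fx"],-(px[1]-f["cy"])/f["fy"],-1.0])
    d=T[:3,:3]@d; o=T[:3,3]; return o+d*(z-o[2])/d[2]
def w2px(f,p):
    T=np.array(f["world_from_camera"]); c=T[:3,:3].T@(np.array(p)-T[:3,3]); return [f["cx"]+f["fx"]*c[0]/-c[2], f["cy"]-f["fy"]*c[1]/-c[2]]
E
python3 - <<'E'
from h import *
print(robot.get_state())
for n in ["top","side"]:
    f=robot.grab_frame(n); cv2.imwrite(f"pics/{n}0.png",f["image"])
    print({k:v for k,v in f.items() if k!="image"})
    for q in names:
        r=robot.search_frame(f,q)[:2]; print(n,q,[(x["pixel"],round(x["p"],2)) for x in r])
E
```

```text
pics
{'time': 0.0, 'qpos': array([-1.53731432e+00,  3.81226419e-01,  1.29827777e+00,  7.05588665e-07,
        1.46358730e+00, -2.15284001e-01]), 'qd': array([-0.00016424,  0.00011462, -0.00034757,  0.00104134, -0.00065497,
       -0.00017901]), 'joint_torque': array([-6.04481138e-04, -4.48455799e+01, -2.31281090e+01, -2.37952245e-04,
        4.64803466e-03,  2.09121936e-06]), 'eef_pos': array([ 0.13541085, -0.53276703,  0.23068971]), 'ee_rot': array([-5.76056192e-04,  7.89369168e-01, -6.13918362e-01, -4.79355057e-04]), 'force': array([0.28841553, 0.72348726, 0.61606442]), 'moment': array([ 0.0601349 , -0.00109953, -0.01317956]), 'grip_width': 0.08516035404912614}
{'fx': 598.7260541425709, 'fy': 598.7260541425709, 'cx': 321.9059044985559, 'cy': 243.19130995155354, 'world_from_camera': array([[ 0.02783019,  0.99741769, -0.06620744,  0.49148802],
       [-0.99960553,  0.02751865, -0.00561293, -0.16439774],
       [-0.00377649,  0.06633753,  0.99779009,  1.22466085],
       [ 0.        ,  0.        ,  0.        ,  1.        ]]), 'shot': 1}
top scale [([242.1, 269.9], 0.9)]
top tare_key [
[... 258 characters left out ...]
.5], 0.68), ([196.9, 297.2], 0.26)]
{'fx': 559.7766801905539, 'fy': 559.7766801905539, 'cx': 318.29854177913006, 'cy': 237.16544284432808, 'world_from_camera': array([[ 0.98036116,  0.08932445, -0.17582134,  0.34964838],
       [-0.197195  ,  0.45520534, -0.86827544, -1.31708151],
       [ 0.00247658,  0.8858946 ,  0.46387997,  0.6844574 ],
       [ 0.        ,  0.        ,  0.        ,  1.        ]]), 'shot': 2}
side scale [([280.5, 231.1], 0.73)]
side tare_key []
side unit_key [([259.0, 214.4], 0.56)]
side dish []
side lemon [([308.2, 319.0], 0.74), ([400.1, 282.2], 0.65)]
side board [([305.6, 341.0], 0.66), ([278.9, 230.8], 0.6)]
side honey_jar [([403.2, 282.6], 0.74)]
side teal_beaker []
```

View pics/top0.png

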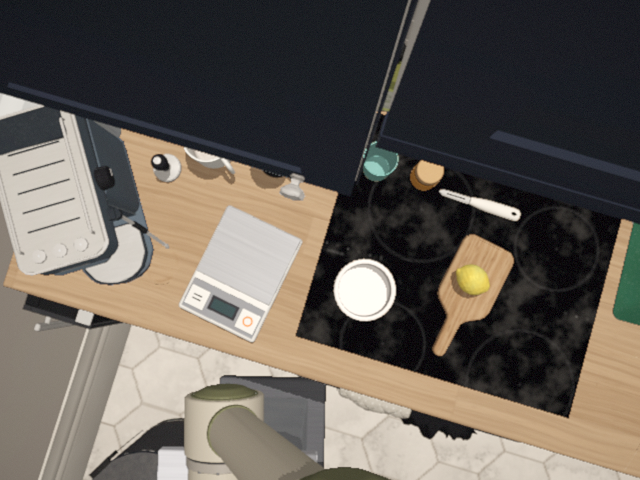

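View pics/side0.png

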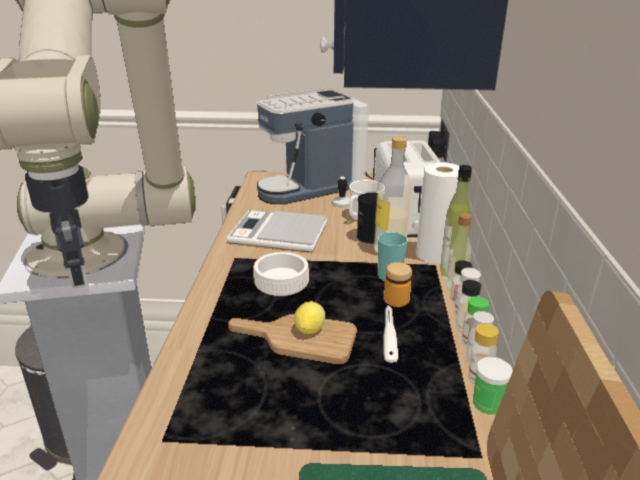

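The top view shows the scale with corners at about (230,207), (301,240), (252,339) and (180,303), the tare key at (247,320), the dish at (364,290) and the lemon at (472,280). Next I measure these.

```bash
cat > m.py <<'E'
from h import *
f=robot.grab_frame("top"); im=f["image"]
g=cv2.resize(im[190:360,160:420],None,fx=3,fy=3,interpolation=cv2.INTER_CUBIC); cv2.imwrite("pics/crop0.png",g)
g=cv2.resize(im[220:370,400:540],None,fx=4,fy=4,interpolation=cv2.INTER_CUBIC); cv2.imwrite("pics/crop1.png",g)
tk=px2w(f,(247.3,320),.024); uk=px2w(f,(195.3,296),.024); print("keys",tk,uk,np.linalg.norm(tk-uk), np.degrees(np.arctan2(*(uk-tk)[1::-1])) )
# orange ring
hsv=cv2.cvtColor(im,cv2.COLOR_BGR2HSV)
m=cv2.inRange(hsv,(3,70,120),(16,255,255)); w=np.zeros_like(m); w[305:335,230:265]=m[305:335,230:265]
ys,xs=np.nonzero(w); print("ring",len(xs),(xs.min()+xs.max())/2,(ys.min()+ys.max())/2, px2w(f,((xs.min()+xs.max())/2,(ys.min()+ys.max())/2),.024))
# dish
g=cv2.cvtColor(im,cv2.COLOR_BGR2GRAY); w=np.zeros_like(g); w[250:330,325:410]=(g[250:330,325:410]>110)*255
c=max(cv2.findContours(w,cv2.RETR_EXTERNAL,cv2.CHAIN_APPROX_NONE)[0],key=cv2.contourArea); e=cv2.fitEllipse(cv2.convexHull(c)); print("dish",e, px2w(f,e[0],.0505))
# lemon
m=cv2.inRange(hsv,(22,120,90),(35,255,255)); w=np.zeros_like(m); w[250:310,445:500]=m[250:310,445:500]
c=max(cv2.findContours(w,cv2.RETR_EXTERNAL,cv2.CHAIN_APPROX_NONE)[0],key=cv2.contourArea); e=cv2.fitEllipse(c); print("lemon",e,px2w(f,e[0],.0515))
import math
d=math.radians(e[2]+90); p=px2w(f,(e[0][0]+20*math.cos(d),e[0][1]+20*math.sin(d)),.0515)-px2w(f,e[0],.0515); print("lemon long axis yaw",np.degrees(np.arctan2(p[1],p[0])))
# scale corners
for z in (.01,.022,.028): print(z,[px2w(f,q,z)[:2].round(4).tolist() for q in [(230,207),(301,240),(252,339),(180,303)]])
for q,z in (("honey_jar",.085),("teal_beaker",.1)): print(q,px2w(f,{"honey_jar":(429,172),"teal_beaker":(379,160)}[q],z))
E
python3 m.py
```

```text
keys [ 0.41363954 -0.01322585  0.024     ] [0.45838206 0.0924872  0.024     ] 0.11479173519933983 67.0597349292371
ring 91 247.0 325.0 [ 0.40372813 -0.0129854   0.024     ]
dish ((364.3019714355469, 289.4808654785156), (62.4400634765625, 62.683345794677734), 155.79705810546875) [ 0.48102944 -0.24316446  0.0505    ]
lemon ((472.3633117675781, 279.33465576171875), (27.471031188964844, 34.5908317565918), 124.5233383178711) [ 0.50668551 -0.45366232  0.0515    ]
lemon long axis yaw 56.78502025699562
0.01 [[0.641, 0.0322], [0.5774, -0.1149], [0.375, -0.0223], [0.443, 0.1258]]
0.022 [[0.6395, 0.0302], [0.5766, -0.1154], [0.3762, -0.0237], [0.4435, 0.123]]
0.028 [[0.6388, 0.0292], [0.5761, -0.1156], [0.3767, -0.0244], [0.4438, 0.1215]]
honey_jar [ 0.7098336  -0.35988441  0.085     ]
teal_beaker [ 0.72740957 -0.26207032  0.1       ]
```

```bash
sleep 1; ls pics
```

```text
crop0.png
crop1.png
side0.png
top0.png
```

View pics/crop0.png

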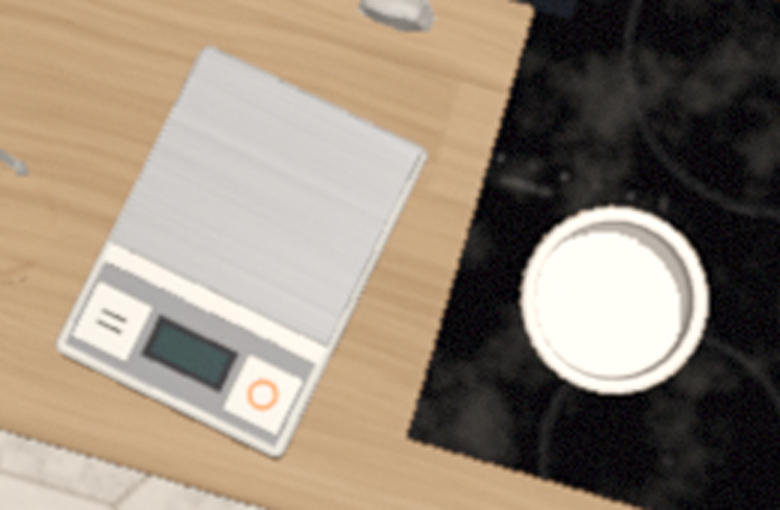

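View pics/crop1.png

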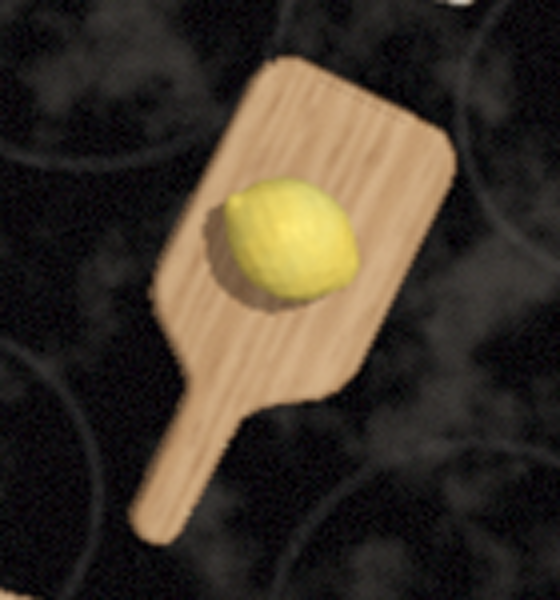

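Run:
```python
from h import *
f=robot.grab_frame("top")
P=[px2w(f,(160+a/3,190+b/3),.028)[:2] for a,b in [(208,47),(425,152),(327,346),(110,243)]]
P=np.array(P); print(P.round(4),"c",P.mean(0)); print([np.linalg.norm(P[i]-P[(i+1)%4]).round(4) for i in range(4)])
d=P[0]-P[3]+P[1]-P[2]; yaw=np.arctan2(d[1],d[0]); print("yaw",np.degrees(yaw))
k=px2w(f,(160+263/3,190+395/3),.024)[:2]; u=px2w(f,(160+112/3,190+321/3),.024)[:2]; print(k,u)
R=np.array([[np.cos(yaw),-np.sin(yaw)],[np.sin(yaw),np.cos(yaw)]])
for q in (k,u): print("key rel plat",R.T@(q-P.mean(0)))
j=np.array([.246,-.969]); D=np.array([.481,-.2432])
print("grasp",D+.056*j)
print(robot.get_state()["eef_pos"])
```

```text
[[ 0.6414  0.0307]
 [ 0.5748 -0.117 ]
 [ 0.4441 -0.0559]
 [ 0.5083  0.091 ]] c [ 0.5421662  -0.01279505]
[np.float64(0.162), np.float64(0.1443), np.float64(0.1603), np.float64(0.1461)]
yaw -24.709017449077685
[ 0.41036066 -0.01407599] [0.45650502 0.08833661]
key rel plat [-0.1192023 -0.0562597]
key rel plat [-0.1200923   0.05606506]
grasp [ 0.494776 -0.297464]
[ 0.1354312  -0.53304722  0.23132731]
```

```bash
python3 -m handwheel '[0.45,0.9,0.6,-0.2,0,0,0, 0.45,0.9,0.6,-0.2,0,0,0, 0.45,0.9,0.6,-0.2,0,0,0, 0.45,0.9,0.6,-0.2,0,0,0, 0.45,0.9,0.6,-0.2,0,0,0, 0.45,0.9,0.6,-0.2,0,0,0, 0.45,0.9,0.6,-0.2,0,0,0, 0.45,0.9,0.6,-0.2,0,0,0, 0.45,0.9,0.6,-0.2,0,0,0, 0.45,0.9,0.6,-0.2,0,0,0, 0.45,0.9,0.6,-0.2,0,0,0, 0.45,0.9,0.6,-0.2,0,0,0]' 60
```

```text
time: 2.0
eef_pos: [0.4607, -0.3159, 0.1591]
ee_rot: [0.0, 0.789, -0.614, 0.0]
force: [-0.8, -0.4, 0.9]
grip_width: 0.0387
```

```bash
python3 -m handwheel '[0.45,0.4,0.2,-0.8,0,0,0, 0.45,0.4,0.2,-0.8,0,0,0, 0.45,0.33,0.22,-0.7,0,0,0, 0.45,0,0,0,0,0,0, 0.45,0,0,0,0,0,0]'
python3 - <<'E'
from h import *
for n in("top","side"):
    f=robot.grab_frame(n); cv2.imwrite(f"pics/{n}1.png",f["image"])
    if n=="side": cv2.imwrite("pics/side1c.png",cv2.resize(f["image"][150:350,180:400],None,fx=3,fy=3))
    else: cv2.imwrite("pics/top1c.png",cv2.resize(f["image"][190:360,260:460],None,fx=3,fy=3))
E
```

```text
time: 2.42
eef_pos: [0.4932, -0.2982, 0.09]
ee_rot: [-0.0, 0.79, -0.614, -0.001]
force: [0.5, 0.4, 0.9]
grip_width: 0.0385
```

View pics/side1c.png

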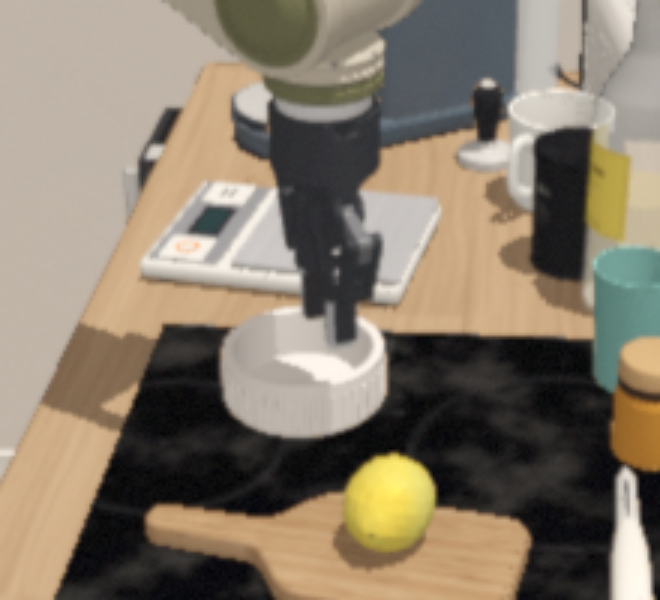

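View pics/top1c.png

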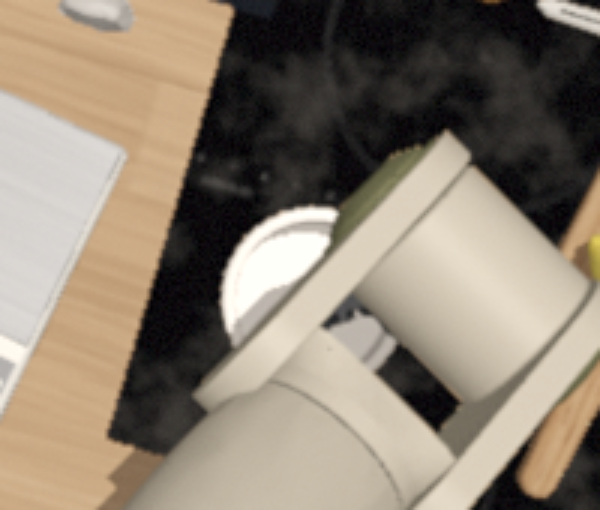

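Run:
```python
from h import *
f=robot.grab_frame("side"); im=f["image"].copy()
for a in np.linspace(0,2*np.pi,60):
    for r,z in((.06,.0505),(.06,.0045),(.052,.0505)):
        x,y=w2px(f,(.481+r*np.cos(a),-.2432+r*np.sin(a),z)); cv2.circle(im,(int(round(x)),int(round(y))),0,(0,0,255),-1)
for s in(-1,1):
    x,y=w2px(f,(.4932+s*.019*.246,-.2982-s*.019*.969,.09)); cv2.circle(im,(int(round(x)),int(round(y))),1,(0,255,0),-1)
cv2.imwrite("pics/chk.png",cv2.resize(im[200:320,230:330],None,fx=5,fy=5,interpolation=cv2.INTER_NEAREST))
```

```text
(no output)
```

View pics/chk.png

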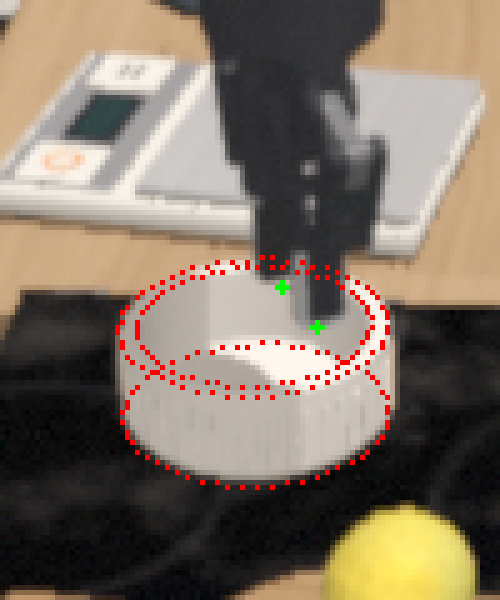

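The model overlay agrees with the side picture to about a pixel, so I descend and pinch.

```bash
python3 -m handwheel '[0.45,0.05,0.02,-0.5,0,0,0, 0.45,0,0,-0.5,0,0,0, 0.45,0,0,-0.5,0,0,0, 0.45,0,0,-0.4,0,0,0, 0.45,0,0,-0.2,0,0,0, 0.45,0,0,0,0,0,0]'; python3 -m handwheel '[0,0,0,0,0,0,0, 0,0,0,0,0,0,0, 0,0,0,0,0,0,0, 0,0,0,0,0,0,0, 0,0,0,0,0,0,0, 0,0,0,0,0,0,0]' 60
```

```text
time: 3.07
eef_pos: [0.4944, -0.2982, 0.0273]
ee_rot: [0.0, 0.789, -0.614, -0.0]
force: [-1.4, 0.9, 0.0]
grip_width: 0.0383
time: 3.57
eef_pos: [0.4951, -0.2984, 0.0286]
ee_rot: [0.0, 0.789, -0.614, 0.001]
force: [-2.6, 0.6, 6.4]
grip_width: 0.0086
```

```bash
python3 -m handwheel '[0,0,0,0.1,0,0,0, 0,0,0,0.2,0,0,0, 0,0,0,0.5,0,0,0, 0,0,0,0.8,0,0,0, 0,0,0,0.8,0,0,0, 0,0,0,0.6,0,0,0, 0,0,0,0,0,0,0, 0,0,0,0,0,0,0]'
python3 - <<'E'
from h import *
print(robot.get_state()["eef_pos"],robot.get_state()["force"],robot.get_state()["moment"])
f=robot.grab_frame("side"); cv2.imwrite("pics/side2.png",cv2.resize(f["image"][150:350,180:400],None,fx=3,fy=3))
E
```

```text
time: 4.23
eef_pos: [0.4949, -0.2978, 0.1176]
ee_rot: [0.0, 0.789, -0.614, 0.001]
force: [-0.7, -0.3, -4.7]
grip_width: 0.0089
[ 0.49485776 -0.29783474  0.11755388] [-0.65720546 -0.29675412 -4.687656  ] [-0.23701548 -0.05951832 -0.01025616]
```

View pics/side2.png

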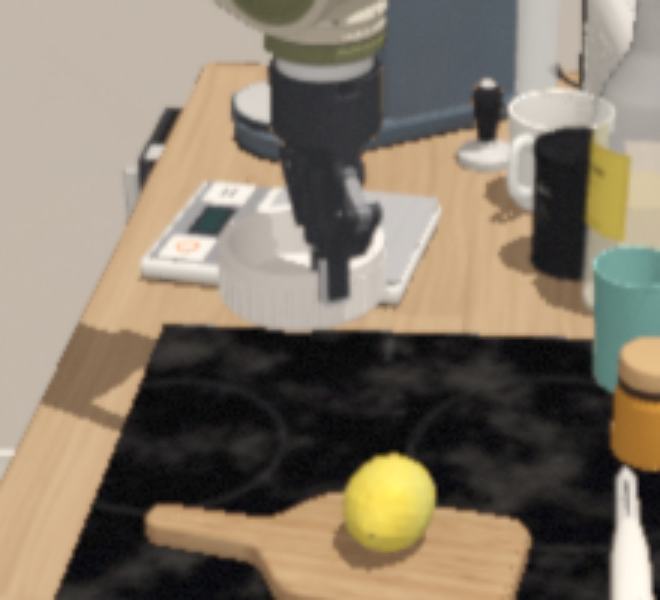

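```bash
python3 -m handwheel '[0,0.1,0.4,0,0,0,0, 0,0.2,0.8,0,0,0,0, 0,0.25,0.9,0,0,0,0, 0,0.25,0.9,0,0,0,0, 0,0.25,0.9,0,0,0,0, 0,0.25,0.9,0,0,0,0, 0,0.25,0.9,0,0,0,0, 0,0.2,0.8,0,0,0,0, 0,0.15,0.6,0,0,0,0, 0,0.1,0.4,0,0,0,0, 0,0,0.15,0,0,0,0, 0,0,0,0,0,0,0]'
python3 -m handwheel '[0,0,0,-0.4,0,0,0, 0,0,0,-0.4,0,0,0, 0,0,0,-0.4,0,0,0, 0,0,0,0,0,0,0, 0,0,0,0,0,0,0]'
python3 - <<'E'
from h import *
f=robot.grab_frame("top"); cv2.imwrite("pics/top3.png",cv2.resize(f["image"][190:360,160:360],None,fx=3,fy=3))
f=robot.grab_frame("side"); cv2.imwrite("pics/side3.png",cv2.resize(f["image"][150:300,200:350],None,fx=4,fy=4))
E
```

```text
time: 5.28
eef_pos: [0.5544, -0.0674, 0.1166]
ee_rot: [0.0, 0.79, -0.613, -0.001]
force: [-0.0, 0.4, -4.6]
grip_width: 0.0085
time: 5.7
eef_pos: [0.5544, -0.0692, 0.081]
ee_rot: [0.0, 0.789, -0.614, -0.001]
force: [-0.1, 0.0, -4.1]
grip_width: 0.0085
```

View pics/top3.png

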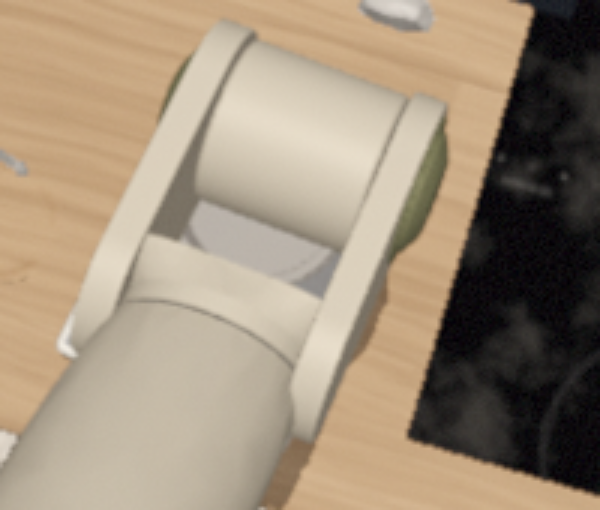

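View pics/side3.png

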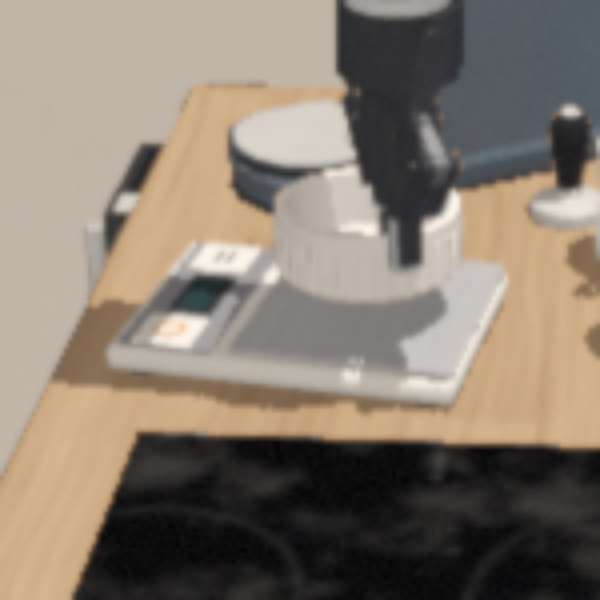

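```bash
python3 -m handwheel '[0,0,0,-0.3,0,0,0, 0,0,0,-0.3,0,0,0, 0,0,0,-0.2,0,0,0, 0,0,0,-0.1,0,0,0, 0,0,0,0,0,0,0]'; python3 -m handwheel '[0,0,0,-0.03,0,0,0, 0,0,0,-0.03,0,0,0, 0,0,0,0,0,0,0]'
```

```text
time: 6.22
eef_pos: [0.5544, -0.0682, 0.0533]
ee_rot: [0.0, 0.789, -0.614, -0.001]
force: [-0.5, -0.2, -4.7]
grip_width: 0.0086
time: 6.47
eef_pos: [0.555, -0.0684, 0.0527]
ee_rot: [-0.0, 0.789, -0.614, 0.0]
force: [0.6, 0.3, -3.2]
grip_width: 0.0084
```

```bash
python3 -m handwheel '[0,0,0,-0.03,0,0,0, 0,0,0,-0.03,0,0,0, 0,0,0,0,0,0,0]'
```

```text
time: 6.72
eef_pos: [0.5552, -0.0685, 0.0521]
ee_rot: [-0.0, 0.789, -0.614, 0.001]
force: [-3.9, -0.5, 7.0]
grip_width: 0.0086
```

```bash
python3 -m handwheel '[0.2,0,0,0,0,0,0, 0.4,0,0,0,0,0,0, 0.4,0,0,0,0,0,0, 0.4,0,0,0,0,0,0, 0.4,0,0,0,0,0,0, 0.4,0,0,0.3,0,0,0, 0.4,0,0,0.6,0,0,0, 0.4,0,0,0.8,0,0,0, 0.4,0,0,0.8,0,0,0, 0.4,0,0,0,0,0,0]'
python3 - <<'E'
from h import *
f=robot.grab_frame("side"); cv2.imwrite("pics/side4.png",cv2.resize(f["image"][150:300,200:350],None,fx=4,fy=4))
E
```

```text
time: 7.55
eef_pos: [0.5567, -0.0689, 0.1308]
ee_rot: [-0.001, 0.789, -0.614, 0.004]
force: [0.1, -0.0, 0.6]
grip_width: 0.0341
```

View pics/side4.png

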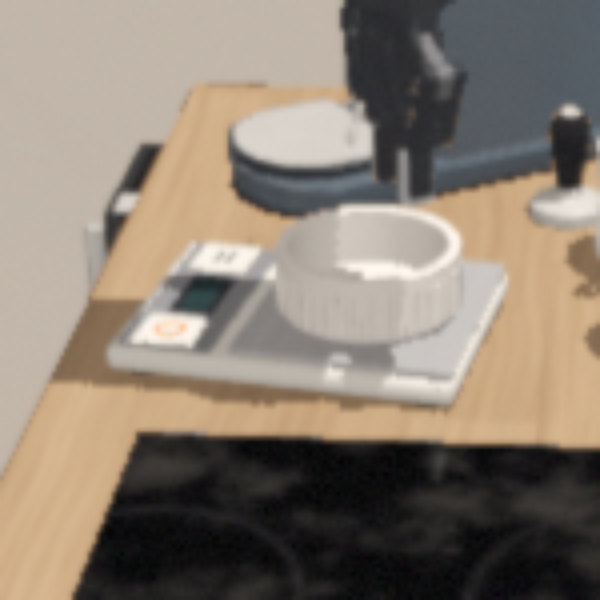

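```bash
python3 -m handwheel '[0.4,-0.3,0.1,0,0,0,0, 0.2,-0.7,0.25,0,0,0,0, 0,-0.9,0.35,0,0,0,0, 0,-0.9,0.35,0,0,0,0, 0,-0.9,0.35,0,0,0,0, 0,-0.7,0.25,-0.2,0,0,0, 0,-0.4,0.2,-0.6,0,0,0, 0,-0.08,0,-0.6,0,0,0, 0,0,0,-0.6,0,0,0, 0,0,0,-0.4,0,0,0, 0,0,0,0,0,0,0, 0,0,0,0,0,0,0]'
python3 - <<'E'
from h import *
s=robot.get_state();print(s["eef_pos"],s["force"],s["grip_width"])
f=robot.grab_frame("side"); cv2.imwrite("pics/side5.png",cv2.resize(f["image"][150:300,200:350],None,fx=4,fy=4))
E
```

```text
time: 8.6
eef_pos: [0.408, -0.0127, 0.0534]
ee_rot: [0.0, 0.789, -0.614, -0.001]
force: [0.3, 0.5, 0.1]
grip_width: -0.0003
[ 0.40804015 -0.01273571  0.05342856] [0.32078977 0.46736175 0.06412828] -0.0002929941938814179
```

View pics/side5.png

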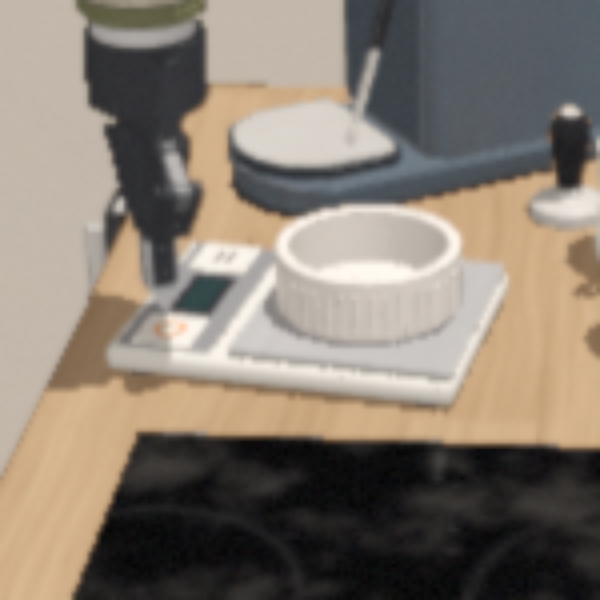

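```bash
python3 -m handwheel '[0,0.08,-0.04,-0.3,0,0,0, 0,0,0,-0.3,0,0,0, 0,0,0,-0.2,0,0,0, 0,0,0,0,0,0,0, 0,0,0,0,0,0,0]'; python3 -m handwheel '[0,0,0,-0.03,0,0,0, 0,0,0,-0.03,0,0,0, 0,0,0,0,0,0,0]'
```

```text
time: 9.07
eef_pos: [0.4109, -0.0141, 0.0297]
ee_rot: [0.0, 0.789, -0.614, -0.0]
force: [0.1, -0.7, -0.5]
grip_width: -0.0002
time: 9.32
eef_pos: [0.4109, -0.0141, 0.0281]
ee_rot: [-0.0, 0.789, -0.614, 0.0]
force: [-0.5, 0.8, 0.2]
grip_width: 0.0001
```

```bash
python3 -m handwheel '[0,0,0,-0.03,0,0,0, 0,0,0,-0.03,0,0,0, 0,0,0,0,0,0,0]'; python3 -m handwheel '[0,0,0,-0.03,0,0,0, 0,0,0,-0.02,0,0,0, 0,0,0,0,0,0,0]'
```

```text
time: 9.57
eef_pos: [0.4108, -0.014, 0.0261]
ee_rot: [-0.0, 0.789, -0.614, -0.0]
force: [-0.0, 0.2, -0.1]
grip_width: 0.0001
time: 9.82
eef_pos: [0.4108, -0.014, 0.0245]
ee_rot: [0.0, 0.789, -0.614, -0.0]
force: [0.5, -0.7, 0.3]
grip_width: 0.0003
```

```bash
python3 -m handwheel '[0,0,0,-0.02,0,0,0, 0,0,0,0,0,0,0, 0,0,0,0,0,0,0]'; python3 -m handwheel '[0,0,0,-0.02,0,0,0, 0,0,0,0,0,0,0, 0,0,0,0,0,0,0]'
```

```text
time: 10.07
eef_pos: [0.4108, -0.014, 0.024]
ee_rot: [0.0, 0.789, -0.614, -0.0]
force: [0.6, -0.7, 1.0]
grip_width: 0.0001
time: 10.32
eef_pos: [0.4108, -0.0141, 0.0234]
ee_rot: [-0.0, 0.789, -0.614, 0.0]
force: [-0.4, 0.5, 1.1]
grip_width: -0.0003
```

```bash
python3 -m handwheel '[0,0,0,-0.02,0,0,0, 0,0,0,0,0,0,0, 0,0,0,0,0,0,0]'; python3 -m handwheel '[0,0,0,-0.01,0,0,0, 0,0,0,0,0,0,0, 0,0,0,0,0,0,0]'
```

```text
time: 10.57
eef_pos: [0.4109, -0.0141, 0.0229]
ee_rot: [-0.0, 0.789, -0.614, 0.0]
force: [-0.4, 0.9, 2.5]
grip_width: 0.0001
time: 10.82
eef_pos: [0.4109, -0.0141, 0.0226]
ee_rot: [-0.0, 0.789, -0.614, 0.0]
force: [-0.4, -0.0, 3.5]
grip_width: 0.0001
```

```bash
python3 -m handwheel '[0,0,0,-0.01,0,0,0, 0,0,0,0,0,0,0, 0,0,0,0,0,0,0]'; python3 -m handwheel '[0,0,0,-0.01,0,0,0, 0,0,0,0,0,0,0, 0,0,0,0,0,0,0]'
```

```text
time: 11.07
eef_pos: [0.4109, -0.0141, 0.0222]
ee_rot: [-0.0, 0.789, -0.614, 0.0]
force: [-0.8, -0.1, 4.1]
grip_width: 0.0002
time: 11.32
eef_pos: [0.4109, -0.0141, 0.0221]
ee_rot: [-0.0, 0.789, -0.614, 0.0]
force: [-1.3, 0.7, 7.6]
grip_width: -0.0001
```

```bash
python3 -m handwheel '[0,0,0,0,0,0,0, 0,0,0,0,0,0,0, 0,0,0,0,0,0,0, 0,0,0,0,0,0,0, 0,0,0,0,0,0,0, 0,0,0,0,0,0,0]';python3 -m handwheel '[0,0,0,0,0,0,0, 0,0,0,0,0,0,0, 0,0,0,0,0,0,0, 0,0,0,0,0,0,0, 0,0,0,0,0,0,0, 0,0,0,0,0,0,0]'; python3 -m handwheel '[0,0,0,0,0,0,0, 0,0,0,0,0,0,0, 0,0,0,0,0,0,0]'
```

```text
time: 11.82
eef_pos: [0.4109, -0.0141, 0.0221]
ee_rot: [-0.0, 0.789, -0.614, 0.0]
force: [-0.8, -0.2, 8.0]
grip_width: 0.0002
time: 12.32
eef_pos: [0.4109, -0.0141, 0.0221]
ee_rot: [-0.0, 0.789, -0.614, 0.0]
force: [-1.1, 0.5, 8.5]
grip_width: 0.0002
time: 12.57
eef_pos: [0.4109, -0.0141, 0.0221]
ee_rot: [-0.0, 0.789, -0.614, 0.0]
force: [-1.1, 0.1, 7.9]
grip_width: -0.0003
```

Held at about 8 N for over 1 s. I lift off and head for the lemon.

```bash
python3 -m handwheel '[0,0,0,0.3,0,0,0, 0,0,0,0.8,0,0,0, 0,0,0,1,0,0,0, 0.5,0,-0.3,1,0,0,0, 1,0.1,-0.8,0.8,0,0,0.5, 1,0.3,-1,0.2,0,0,1, 1,0.4,-1,0,0,0,1, 1,0.4,-1,0,0,0,1, 1,0.4,-1,0,0,0,1, 1,0.4,-1,0,0,0,1, 1,0.4,-1,0,0,0,1, 1,0.4,-1,0,0,0,1]'
python3 - <<'E'
from h import *
f=robot.grab_frame("top"); im=f["image"];cv2.imwrite("pics/top6.png",im); cv2.imwrite("pics/top6c.png",cv2.resize(im[190:360,160:360],None,fx=4,fy=4,interpolation=cv2.INTER_CUBIC)[:600])
r=robot.search_frame(f,"dish"); print(r[:2], px2w(f,r[0]["pixel"],.074-.02))
E
```

```text
time: 13.57
eef_pos: [0.495, -0.2585, 0.1444]
ee_rot: [-0.0, 0.945, -0.326, -0.0]
force: [-0.5, -0.2, -0.1]
grip_width: 0.0853
[{'pixel': [246.0, 252.1], 'p': 0.71}] [ 0.54758575 -0.00968629  0.054     ]
```

View pics/top6c.png

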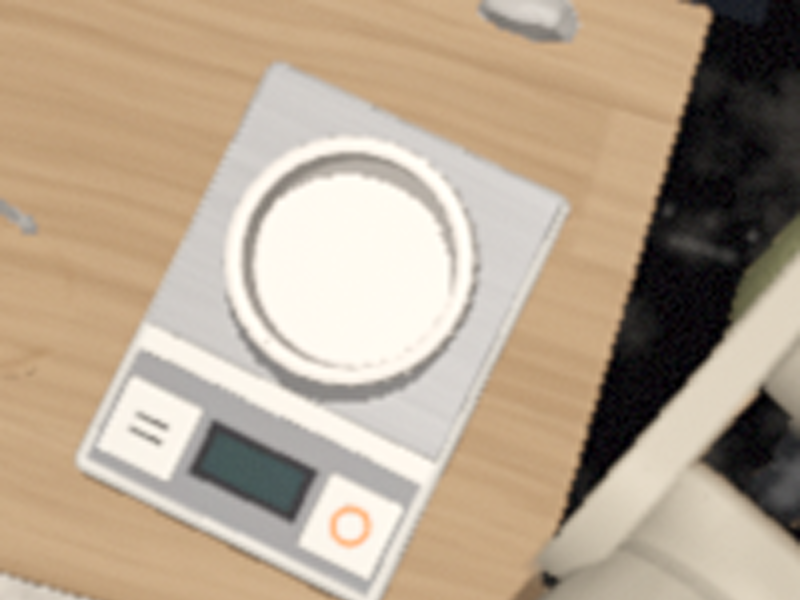

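Run:
```python
from h import *
f=robot.grab_frame("top"); print("dish",px2w(f,(160+350.5/4,190+262/4),.074))
im=f["image"];hsv=cv2.cvtColor(im,cv2.COLOR_BGR2HSV)
s=robot.get_state();print(s["eef_pos"])
f=robot.grab_frame("side"); im=f["image"];hsv=cv2.cvtColor(im,cv2.COLOR_BGR2HSV)
m=cv2.inRange(hsv,(22,110,80),(35,255,255));w=np.zeros_like(m); w[295:340,285:335]=m[295:340,285:335]
c=max(cv2.findContours(w,cv2.RETR_EXTERNAL,cv2.CHAIN_APPROX_NONE)[0],key=cv2.contourArea); print(cv2.fitEllipse(c)[:2], "pred",w2px(f,(.5067,-.4537,.0515)))
cv2.imwrite("pics/side6.png",cv2.resize(im[150:400,180:400],None,fx=2.4,fy=2.4))
```

```text
dish [ 0.54016702 -0.01569429  0.074     ]
[ 0.49490295 -0.2586439   0.14388514]
((309.51763916015625, 316.90350341796875), (29.663516998291016, 32.64961624145508)) pred [np.float64(308.96540661228835), np.float64(317.50255155933166)]
```

View pics/side6.png

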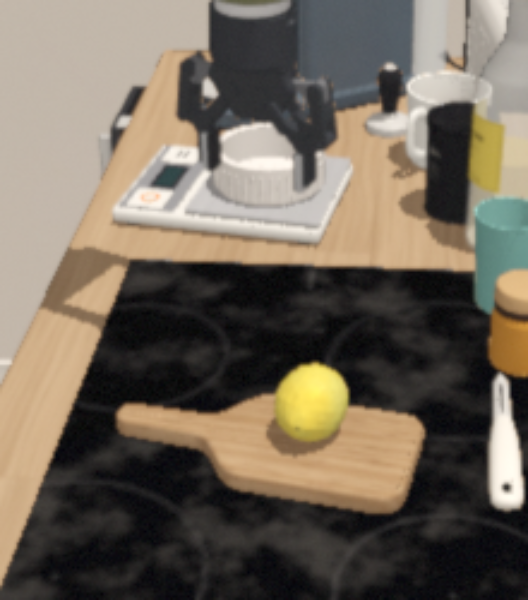

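```bash
python3 -m handwheel '[1,0.1,-0.5,0,0,0,0.5, 1,0.1,-1,0,0,0,0.5, 1,0.1,-1,0,0,0,0, 1,0.1,-1,0,0,0,0, 1,0,-1,0,0,0,0, 1,0,-1,0,0,0,0, 1,0,-0.7,0,0,0,0, 1,0,-0.3,0,0,0,0, 1,0,0,0,0,0,0, 1,0,0,0,0,0,0]'
python3 - <<'E'
from h import *
f=robot.grab_frame("side"); im=f["image"]
s=robot.get_state();print(s["eef_pos"])
cv2.imwrite("pics/side7.png",cv2.resize(im[200:370,230:400],None,fx=3.4,fy=3.4))
f=robot.grab_frame("top"); im=f["image"]; cv2.imwrite("pics/top7.png",cv2.resize(im[220:370,400:540],None,fx=4,fy=4))
E
```

```text
time: 14.6
eef_pos: [0.5069, -0.4506, 0.1447]
ee_rot: [-0.0, 0.958, -0.286, -0.0]
force: [-0.2, 1.6, -0.3]
grip_width: 0.0853
[ 0.50708827 -0.45024762  0.14493764]
```

View pics/side7.png

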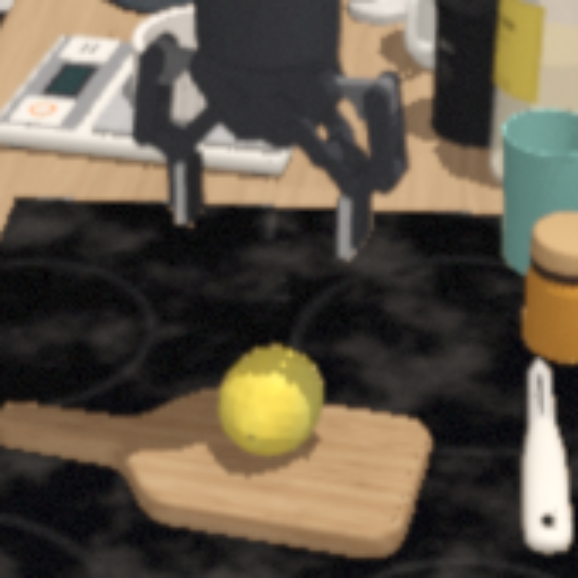

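```bash
python3 -m handwheel '[1,0,-0.12,-0.5,0,0,0, 1,0,0,-0.7,0,0,0, 1,0,0,-0.7,0,0,0, 1,0,0,-0.7,0,0,0, 1,0,0,-0.6,0,0,0, 1,0,0,-0.4,0,0,0, 1,0,0,-0.2,0,0,0, 1,0,0,0,0,0,0, 1,0,0,0,0,0,0]'; python3 -m handwheel '[0.8,0,0,0,0,0,0, 0.7,0,0,0,0,0,0, 0.6,0,0,0,0,0,0, 0.5,0,0,0,0,0,0, 0.4,0,0,0,0,0,0, 0.4,0,0,0,0,0,0, 0.4,0,0,0,0,0,0]' 25
python3 - <<'E'
from h import *
f=robot.grab_frame("side"); im=f["image"]
cv2.imwrite("pics/side8.png",cv2.resize(im[200:370,230:400],None,fx=3.4,fy=3.4))
E
```

```text
time: 15.45
eef_pos: [0.5072, -0.4555, 0.0318]
ee_rot: [0.0, 0.958, -0.286, 0.0]
force: [-0.1, -0.2, -0.4]
grip_width: 0.0852
time: 16.03
eef_pos: [0.507, -0.4559, 0.0322]
ee_rot: [0.0, 0.958, -0.286, 0.001]
force: [-1.8, 1.1, 6.5]
grip_width: 0.0549
```

View pics/side8.png

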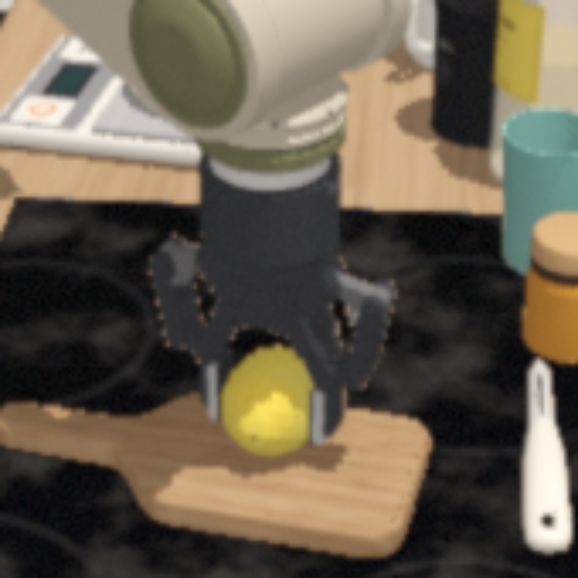

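```bash
python3 -m handwheel '[0.3,0,0,0,0,0,0, 0.3,0,0,0.1,0,0,0, 0.3,0,0,0.2,0,0,0, 0.3,0,0,0.3,0,0,0, 0.3,0,0,0,0,0,0]' 35
python3 - <<'E'
from h import *
f=robot.grab_frame("side"); im=f["image"]
cv2.imwrite("pics/side9.png",cv2.resize(im[200:370,230:400],None,fx=3.4,fy=3.4))
E
```

```text
time: 16.5
eef_pos: [0.5074, -0.4564, 0.0511]
ee_rot: [0.001, 0.958, -0.286, 0.001]
force: [1.1, -0.0, -0.7]
grip_width: 0.0543
```

View pics/side9.png

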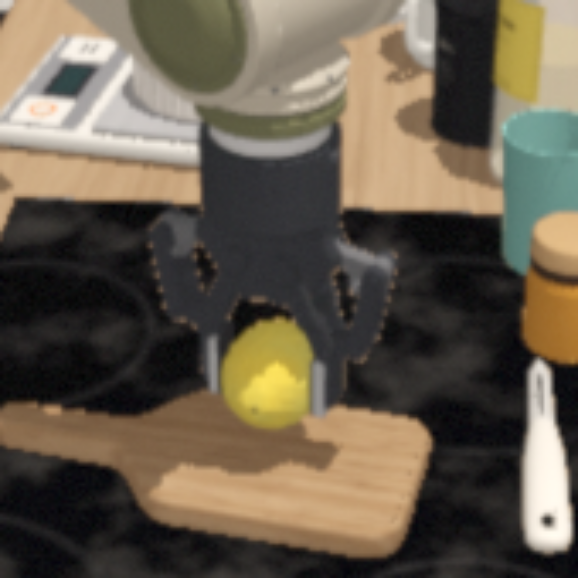

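```bash
python3 -m handwheel '[0.3,0,0,0.5,0,0,0, 0.3,0,0,0.9,0,0,0, 0.3,0,0.3,0.9,0,0,0, 0.3,0.1,0.6,0.8,0,0,0, 0.3,0.1,0.8,0.2,0,0,0, 0.3,0.1,0.9,0,0,0,0, 0.3,0.1,1,0,0,0,0, 0.3,0.1,1,0,0,0,0, 0.3,0.1,1,0,0,0,0, 0.3,0.1,1,0,0,0,0, 0.3,0.1,1,0,0,0,0, 0.3,0.1,1,0,0,0,0]'; python3 -m handwheel '[0.3,0.1,1,0,0,0,0, 0.3,0.1,1,0,0,0,0, 0.3,0.05,1,0,0,0,0, 0.3,0,0.9,0,0,0,0, 0.3,0,0.7,0,0,0,0, 0.3,0,0.4,0,0,0,0, 0.3,0,0,0,0,0,0, 0.3,0,0,0,0,0,0]'
python3 - <<'E'
from h import *
s=robot.get_state();print(s["eef_pos"])
f=robot.grab_frame("side"); im=f["image"]
cv2.imwrite("pics/side10.png",cv2.resize(im[150:300,200:350],None,fx=4,fy=4))
E
```

```text
time: 17.55
eef_pos: [0.5337, -0.1962, 0.1479]
ee_rot: [-0.0, 0.958, -0.286, -0.0]
force: [0.1, -0.5, -1.3]
grip_width: 0.0547
time: 18.22
eef_pos: [0.5414, -0.0478, 0.148]
ee_rot: [0.0, 0.958, -0.286, 0.0]
force: [-0.5, 0.5, 0.1]
grip_width: 0.0544
[ 0.5414463  -0.04779266  0.14796475]
```

View pics/side10.png

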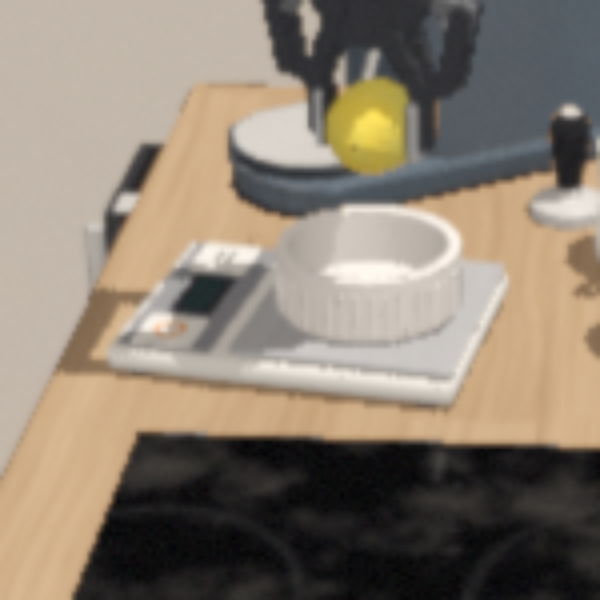

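```bash
python3 -m handwheel '[0.3,0,0.5,0,0,0,0, 0.3,-0.03,0.5,0,0,0,0, 0.3,0,0.07,-0.3,0,0,0, 0.3,0,0,-0.5,0,0,0, 0.3,0,0,-0.5,0,0,0, 0.3,0,0,-0.5,0,0,0, 0.3,0,0,-0.3,0,0,0, 0.3,0,0,0,0,0,0, 0.3,0,0,0,0,0,0]'
python3 - <<'E'
from h import *
s=robot.get_state();print(s["eef_pos"])
f=robot.grab_frame("side"); im=f["image"]
cv2.imwrite("pics/side11.png",cv2.resize(im[150:300,200:350],None,fx=4,fy=4))
E
```

```text
time: 19.02
eef_pos: [0.5405, -0.0163, 0.0847]
ee_rot: [0.0, 0.958, -0.286, -0.0]
force: [-0.5, 0.6, -1.6]
grip_width: 0.0545
[ 0.54052248 -0.01631129  0.08472725]
```

View pics/side11.png

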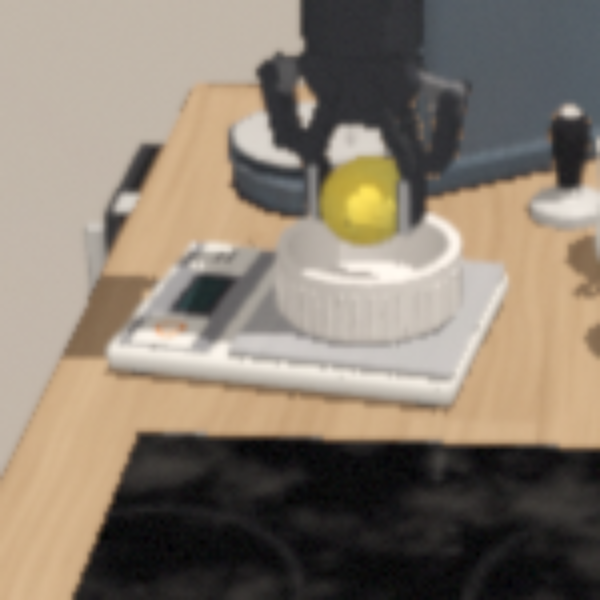

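```bash
python3 -m handwheel '[0.3,0,0,-0.3,0,0,0, 0.3,0,0,-0.3,0,0,0, 0.3,0,0,-0.3,0,0,0, 0.3,0,0,-0.2,0,0,0, 0.3,0,0,0,0,0,0, 0.3,0,0,0,0,0,0]'; python3 -m handwheel '[0.3,0,0,-0.04,0,0,0, 0.3,0,0,-0.04,0,0,0, 0.3,0,0,0,0,0,0, 0.3,0,0,0,0,0,0]';  python3 -m handwheel '[0.3,0,0,-0.04,0,0,0, 0.3,0,0,-0.04,0,0,0, 0.3,0,0,0,0,0,0, 0.3,0,0,0,0,0,0]'
```

```text
time: 19.57
eef_pos: [0.5403, -0.0155, 0.0515]
ee_rot: [0.0, 0.958, -0.286, -0.0]
force: [0.0, 0.2, -0.3]
grip_width: 0.0544
time: 19.9
eef_pos: [0.5405, -0.0155, 0.0497]
ee_rot: [-0.0, 0.958, -0.286, 0.0]
force: [-0.4, -0.3, -0.3]
grip_width: 0.0546
time: 20.23
eef_pos: [0.5404, -0.0156, 0.047]
ee_rot: [0.0, 0.958, -0.286, -0.0]
force: [0.2, 0.1, -1.0]
grip_width: 0.0542
```

```bash
python3 -m handwheel '[0.3,0,0,-0.04,0,0,0, 0.3,0,0,0,0,0,0, 0.3,0,0,0,0,0,0]'; python3 -m handwheel '[0.3,0,0,-0.04,0,0,0, 0.3,0,0,0,0,0,0, 0.3,0,0,0,0,0,0]'
```

```text
time: 20.48
eef_pos: [0.5404, -0.0155, 0.0459]
ee_rot: [-0.0, 0.958, -0.286, -0.0]
force: [-0.5, 0.9, -1.3]
grip_width: 0.0543
time: 20.73
eef_pos: [0.5405, -0.0156, 0.0449]
ee_rot: [0.0, 0.958, -0.286, 0.0]
force: [-0.7, 0.3, 1.0]
grip_width: 0.0546
```

```bash
python3 -m handwheel '[0.3,0,0,-0.02,0,0,0, 0.3,0,0,0,0,0,0, 0.3,0,0,0,0,0,0]'
```

```text
time: 20.98
eef_pos: [0.5406, -0.0156, 0.0448]
ee_rot: [-0.0, 0.958, -0.286, 0.0]
force: [-2.4, 1.0, 7.3]
grip_width: 0.0547
```

```bash
python3 -m handwheel '[0.67,0,0,0,0,0,0, 0.7,0,0,0,0,0,0, 0.74,0,0,0,0,0,0, 0.74,0,0,0,0,0,0, 0.74,0,0,0,0,0,0]'
python3 - <<'E'
from h import *
f=robot.grab_frame("side"); im=f["image"]
cv2.imwrite("pics/side12.png",cv2.resize(im[150:300,200:350],None,fx=4,fy=4))
E
```

```text
time: 21.4
eef_pos: [0.5404, -0.0156, 0.044]
ee_rot: [0.0, 0.958, -0.286, -0.0]
force: [0.1, -0.2, -0.2]
grip_width: 0.0629
```

View pics/side12.png

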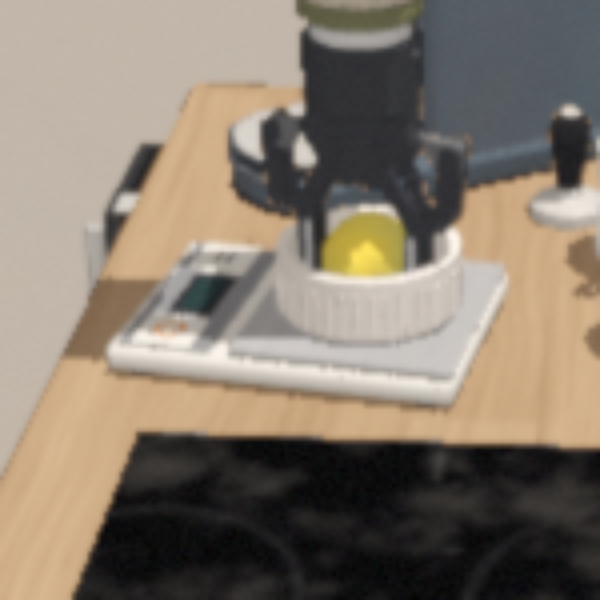

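Lemon released inside the dish with no residual force. I rise straight up.

```bash
python3 -m handwheel '[0.74,0,0,0.1,0,0,0, 0.74,0,0,0.2,0,0,0, 0.74,0,0,0.4,0,0,0, 0.74,0,0,0.6,0,0,0, 0.74,0,0,0.8,0,0,0, 0.74,0,0,0.9,0,0,0, 0.74,0,0,0.6,0,0,0, 0.74,0,0,0,0,0,0]'; python3 -m handwheel '[0.74,-0.2,-0.6,0,0,0,0, 0.74,-0.3,-0.9,0,0,0,0, 0.74,-0.3,-0.9,0,0,0,0, 0.74,-0.3,-0.9,0,0,0,0, 0.74,-0.3,-0.9,0,0,0,0, 0.74,-0.3,-0.9,0,0,0,0, 0.74,-0.3,-0.9,0,0,0,0, 0.74,-0.2,-0.5,0,0,0,0, 0.74,0,0,0,0,0,0, 0.74,0,0,0,0,0,0]'
python3 - <<'E'
from h import *
f=robot.grab_frame("side"); im=f["image"]
cv2.imwrite("pics/side13.png",cv2.resize(im[150:300,200:350],None,fx=4,fy=4))
f=robot.grab_frame("top"); im=f["image"]; cv2.imwrite("pics/top13.png",cv2.resize(im[190:340,160:360],None,fx=4,fy=4,interpolation=cv2.INTER_CUBIC))
hsv=cv2.cvtColor(im,cv2.COLOR_BGR2HSV); m=cv2.inRange(hsv,(22,110,80),(35,255,255));w=np.zeros_like(m); w[220:290,210:290]=m[220:290,210:290]
c=max(cv2.findContours(w,cv2.RETR_EXTERNAL,cv2.CHAIN_APPROX_NONE)[0],key=cv2.contourArea); e=cv2.fitEllipse(c);print("lemon",e,px2w(f,e[0],.064))
E
```

```text
time: 22.12
eef_pos: [0.542, -0.0159, 0.1565]
ee_rot: [-0.0, 0.958, -0.286, 0.004]
force: [1.4, -0.9, 1.3]
grip_width: 0.063
time: 22.95
eef_pos: [0.4741, -0.2107, 0.1518]
ee_rot: [-0.0, 0.958, -0.287, -0.0]
force: [0.2, 0.5, -0.5]
grip_width: 0.0636
lemon ((247.34011840820312, 255.49700927734375), (26.482746124267578, 32.88788986206055), 126.47486877441406) [ 0.54058058 -0.01384871  0.064     ]
```

View pics/side13.png

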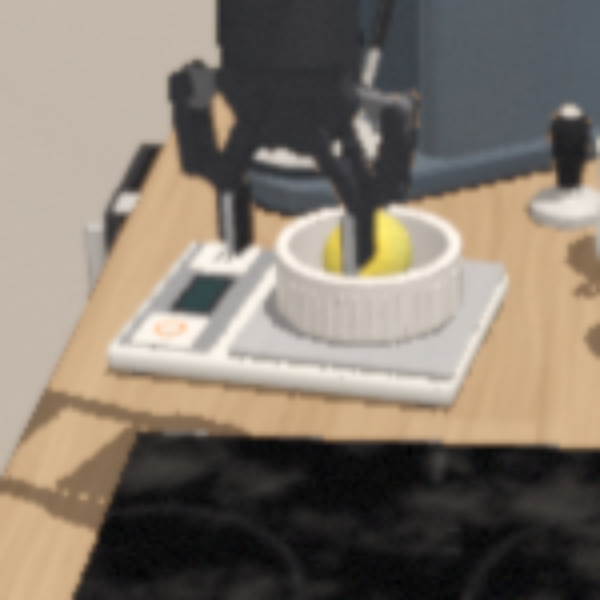

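View pics/top13.png

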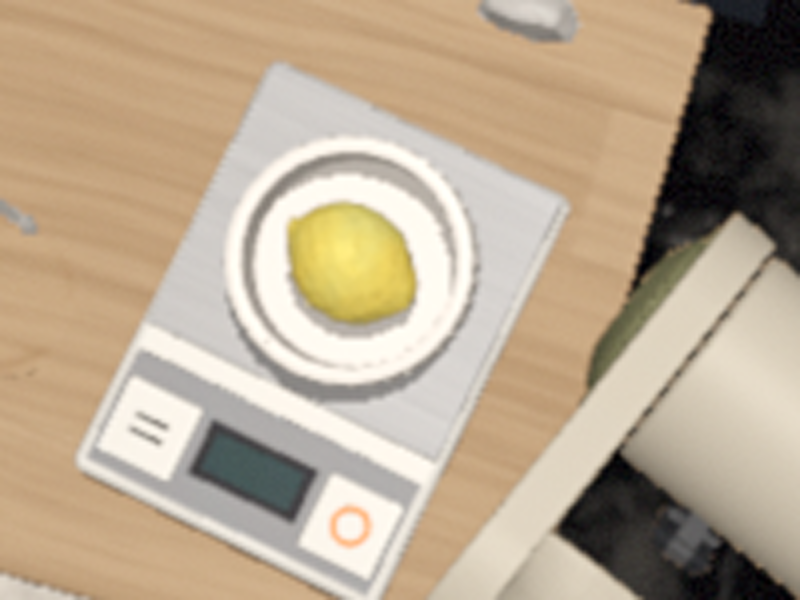

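The lemon sits at the middle of the dish at (350,262), the dish hasn't moved, and the robot is clear. I hand in.

```bash
python3 -c "
from plant import robot
print(robot.hand_in(), robot.get_state()['time'])"
```

```text
the job is handed in; nothing more can be done
the job is handed in; nothing more can be done
```

I set the empty dish on the scale and zeroed it, then lowered the lemon into the dish and left it there. The job was handed in at about 23 s, and no verdict was reported.

- **Dish:** It went onto the steel plate with about 7 N at touchdown and was let go. The last picture shows it upright, about 3.5 mm from the plate's centre.
- **Tare key:** The fingertips pressed it at about 8 N (7.6–8.5 N read) for over 1 s. I saw no reading above 8.5 N, and the key was not touched again.
- **Lemon:** It was lowered into the dish with about 7 N at touchdown and released without falling. It lies within about 2 mm of the dish centre.
- **Surroundings:** In the pictures the scale had not visibly moved. The arm stayed well away from the jar, the beaker and the other key. I did not measure the jar and beaker again at the end.

The arm was clear of the scale, dish and lemon when I handed in. None of my checks failed or disagreed, but I could not read a weight on the display, so the zeroing is inferred from the force and time of the press.

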